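# Open a squeeze-and-turn safety jar

## Robot

A 6-joint arm with a two-finger parallel gripper is mounted at the origin on the work surface. World frame = base frame: x ahead of the robot, y to its left, z up, the work surface at z = 0. Lengths are in m, angles in rad, forces in N, time in s.
With the tool pointing down it reaches from about 0.375 to 0.975 m from the base axis. Payload 3.8 kg.
Tool frame: the origin (TCP) lies at the very end of the fingers, on their centre line; the grasp point (between the pads) lies 19 mm behind it; z points along the fingers, y is the direction in which the jaws open and shut (so a half turn about z gives the same grasp; the last joint's range is limited). The gripper opens to 85 mm and grips with 20 to 120 N. Pads are 22 mm wide; open, the fingers measure 114 mm over their backs; the gripper's body (76 mm by 85 mm) begins 54 mm behind the grasp point. The pads swing forward as they close: fully open they stand 13 mm farther back than shut.
Start: joints at [1.11, 0.264, 1.604, -0, 1.274, -0.037], TCP at [0.278, 0.615, 0.231] pointing down, gripper open.
Joint ranges: [-2.63, 2.63], [-0.94, 2.18], [0.31, 2.57], [-1.31, 4.45], [0, 2.66], [-2.55, 2.55]. Speed limits (rad/s): [2.57, 2.57, 3.14, 3.14, 3.14, 3.14].

## Interface

Orientations are given as a rotation vector (axis times angle).
In Python, from workcell import status, read_camera, camera_info, order gives the robot as it stands.
- The arm moves only by the tool move_arm, never from a script. Its argument "deltas" is a list of rows, each a list of 3 entries, a list of its own where there are three numbers: the turn, a rotation vector about the world's x, y, z as a fraction of full scale, then the shift along the world's x, y, z as a fraction of full scale, then the closure, from -1 (fully open) to 1 (shut), so that 0 is half open. A call has 1 to 20 rows; each row is the pose to reach, as a shift and turn from the pose commanded when the call began; what a row does not reach only later rows make up. Full scale, the value 1, is 0.1 m for a shift and pi/2 rad for a turn. A row lasts 1/8 s, in which the tool goes at most 62.5 mm and 10.7 degrees, less where a joint would pass 70% of its speed; a pose out of reach is approached as far as the arm can. A call with a number of a shift or a turn outside -1 to 1 is refused whole. A call with a gripper value outside its range is refused whole. The fingers move at their own pace and stop on an object; "grip_force" is the grip in N (left out, the last holds). Time passes only in rows, so rows that repeat a pose let the fingers close. It gives the time, the measured TCP pose, the force and the opening at its end, in the units of the state.
- status.read_state(): the state, without advancing time (a new reading comes with each control period).
- read_camera(name): name is "scene" or "top"; returns (picture, depth): 400x640x3 uint8, red, green, blue; 400x640 float32, m along the optical axis (not along the pixel's ray), 0 where there is no reading.
- camera_info(name): a dict with "K" (3x3 intrinsics, pixels), "D" ([k1, k2, p1, p2, k3] as OpenCV has them; the pictures are not rectified), "R" (3x3) and "t" (3): a world point X has camera coordinates R X + t. Camera axes: x right, y down, z forward; pixel columns grow to the right and rows downward; lengths in m; the calibration is good to about 2 mm. A picture is of the moment at which its call begins. camera_info takes no time and is no camera call.
- order.finish_job(): hands the job in, once; it reports no verdict.
The state is a dict: "time": time; "q": joint angles; "joint_vel": joint speeds; "joint_torque": joint torques, N m; "tool_pos": TCP position; "tcp_rot": TCP orientation; "wrist_force": force on the tool from outside, world axes, zero at the start; "torque": the same for the moment, N m; "width": opening from 0.0 (shut) to 1.0 (fully open).
Only numpy, scipy, OpenCV 4.12 (cv2) and the standard library are available. Lean on these libraries where they do the work, as an engineer would, in place of code of your own. Each camera call takes 0.05 s, during which the arm holds its last target. There are 200 camera calls.

## Task

Open the amber reagent jar that stands in the round weighted holder: pinch the two side tabs of its cap fully in and keep them in while you turn the cap anticlockwise (seen from above) until you feel it come up against its stop, then lift it straight off. Set the cap down, right way up, in the shallow steel tray without dropping it, let go and back away. Never force the neck or crush the tabs, and leave everything else on the bench where it is.

Things in the scene. Friction and masses are not known exactly. Their poses are not given: they have to be found in the camera images.
- cap: White plastic safety cap, loose, 60 to 100 g: a round drum 44 mm across, 40 mm high, open below; origin at the centre of its lower edge, z up. Two flat upright tabs stand off its sides at its +y and -y: 26 mm wide, outer faces 62 mm apart, z = 10 to 40 mm, each with a 12 mm wide foot reaching down to z = 1 mm. Play on the neck: about 1 mm sideways, 2 mm up and down.
- cap_grip (a point): Point on the cap's axis between the tabs, at cap z = 32 mm, the height to grip them (along y). Each tab slides in 5 mm (52 mm over both) on a spring, 2.4 N at first, 8.4 N fully in. Both must be in by 4 mm to turn, so centre the grip to about 1 mm by feel. Squeeze 12 to 20 N; over 45 N on a tab cracks it. With the tabs out, their feet are caught in notches of the neck's collar.
- cap_top (a point): Centre of the cap's top face, cap z = 40 mm. Squeezed, the cap turns anticlockwise up to a hard stop 0.6 to 1.5 rad from its start, different every time: feel for the turning moment rising by 0.05 N m or more (low and steady before; stop there). Hidden lugs hold the cap down except in about the last 0.12 rad before the stop; if it resists lifting it is not turned far enough.
- jar: Amber glass jar 78 mm wide in a round dark steel holder 110 mm wide, 40 mm high, both fixed; origin at the centre of the holder's underside, z up. Shoulder at z = 75 mm. With the cap seated, the cap's origin is on the jar's axis at z = 77 mm and at the start their x axes agree. Neck and collar are set up to 0.38 rad either way from the jar's x axis.
- jar_mouth (a point): Centre of the top of the jar's neck, jar z = 103 mm; the neck is 35 mm over its lugs. Round its foot a grey collar ring, 66 mm outside, 56 mm inside, top at jar z = 86 mm, has two notches for the feet of the cap's tabs. The neck is fragile: the cap must never press, pull or twist on it with more than 40 N.
- tray: Empty square shallow steel tray fixed to the bench, 130 mm outside, walls 4 mm thick, rim 8 mm high, floor 4 mm thick; origin at the centre of its underside, z up. The cap goes about its middle, standing on its open end.
- spare_jar: Bystander: another amber jar, 72 mm wide and 100 mm high, with a plain round lid without tabs; leave alone.
- tip_box: Bystander: blue box of white pipette tips, 120 x 82 x 70 mm.
- tube_rack: Bystander: yellow rack with three capped tubes, 100 x 206 x 120 mm.
- pipette: Bystander: hand pipette lying on the bench, 250 mm long, 28 mm high.
- vial: Bystander: small clear glass vial standing, 24 mm across, 35 mm high.
- beaker: Bystander: glass beaker, 64 mm across, 75 mm high.
- petri: Bystander: clear flat dish, 88 mm across, 16 mm high.
Things that resemble listed ones, but are neither listed nor needed, are in the scene too. Of the things that look like the cap, the smallest one is meant.

How it is judged:
By the outcome, as a careful person would: the job done as asked, in the order asked, and still so for the second after the job is handed in, with the robot touching nothing.
It also fails if it takes over 64 s, if anything falls off the work surface, if the arm or the gripper's body presses on something with over 40 N, if the wrist force passes 120 N, or if a joint passes its speed limit or range.

## Working session

There is one attempt and no reset: what is moved stays moved. The work goes in short steps, Python scripts to look and compute and a tool call to move; the robot and the scene stay as the last step left them, time stands still between calls to the robot, and variables do not carry over. Pictures are saved under pics/ and viewed, about 8 in all and at most 12, crops included, and the job is handed in when it is done.

Besides the shell and the picture viewer there is one more tool, called after "Emit:" as name([rows], argument=value, ...), one row to a line, values as JSON. move_arm: Moves the arm, as the interface text tells. Its arguments: {"type":"object","properties":{"deltas":{"type":"array","items":{"type":"array"}},"grip_force":{"type":"number"}},"required":["deltas"]}

```bash
mkdir -p pics
cat > h.py <<'E'
import numpy as np, cv2, pickle
from workcell import status, read_camera, camera_info, order
def grab(n,tag):
    p,d=read_camera(n); cv2.imwrite(f'pics/{tag}.png',p[:,:,::-1]); np.savez(f'{tag}.npz',p=p,d=d); return p,d
def world(n,uv,z):
    "pixel + depth z -> world"
    c=camera_info(n); K,D,R,t=[np.array(c[k],float) for k in ('K','D','R','t')]
    uv=np.array(uv,float).reshape(-1,1,2); xy=cv2.undistortPoints(uv,K,D)[:,0]
    z=np.array(z,float).reshape(-1,1); return (np.hstack([xy*z,z])-t.ravel())@R
def cloud(n,d):
    v,u=np.nonzero(d>0); return world(n,np.c_[u,v],d[v,u]),u,v
def crop(img,u0,v0,u1,v1,s,tag):
    cv2.imwrite(f'pics/{tag}.png',cv2.resize(img[v0:v1,u0:u1,::-1],None,fx=s,fy=s,interpolation=cv2.INTER_CUBIC))
E
python3 - <<'E'
from h import *
a,_=grab('top','top0'); b,_=grab('scene','scene0')
print(status.read_state()); 
for n in('top','scene'):print(camera_info(n))
E
```

```text
{'time': 0.1, 'q': array([ 1.11011203e+00,  2.64720589e-01,  1.60525536e+00,  2.00562035e-05,
        1.27372508e+00, -3.69166174e-02]), 'joint_vel': array([ 0.00049262, -0.00151571, -0.00250252,  0.00252057,  0.00131296,
        0.00016676]), 'joint_torque': array([ 1.90625829e-04, -5.16708362e+01, -3.68590093e+01, -2.24471078e-04,
        6.31684190e-03,  1.03896301e-05]), 'tool_pos': array([0.27726294, 0.61468374, 0.23004804]), 'tcp_rot': array([-0.66057878, -3.0708063 ,  0.00320188]), 'wrist_force': array([0.33433448, 0.45570833, 0.03176996]), 'torque': array([ 0.02067824,  0.01340659, -0.04961363]), 'width': 1.0015585355398875}
{'K': array([[450.10059052,   0.        , 318.66773926],
       [  0.        , 450.10059052, 192.24626538],
       [  0.        ,   0.        ,   1.        ]]), 'D': array([0.03608597, 0.        , 0.        , 0.        , 0.        ]), 'R': array([[-0.0788946 , -0.99688206,  0.00134541],
       [-0.96992517,  0.07644932, -0.23108582],
       [ 0.23026245, -0.01953637, -0.97293244]]), 't': array([0.02343738, 0.5955729 , 1.10530642])}
{'K': array([[440.35721126,   0.        , 317.38872191],
       [  0.        , 440.35721126, 195.4510268 ],
       [  0.        ,   0.        ,   1.        ]]), 'D': array([-0.04635068,  0.        ,  0.        ,  0.        ,  0.        ]), 'R': array([[ 0.04707803,  0.99883043,  0.0110198 ],
       [ 0.81284541, -0.03189529, -0.58160557],
       [-0.58057386,  0.03633824, -0.81339629]]), 't': array([-0.00826264, -0.42441741,  1.5065415 ])}
```

View pics/top0.png

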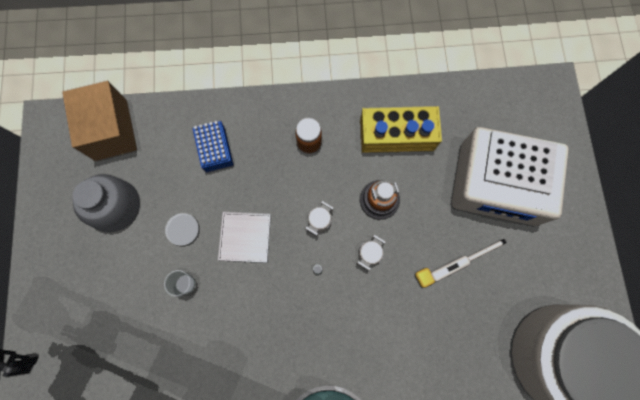

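View pics/scene0.png

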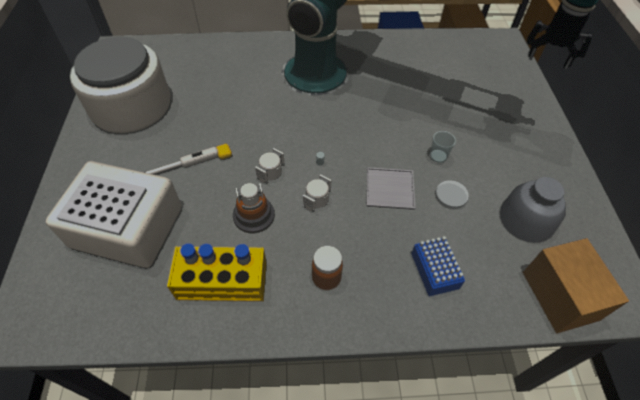

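The top view shows three tabbed caps. Two stand loose on the bench, at (319,218) and (371,252), and one is on the amber jar in the dark round holder at (384,190). The jar one fits the description; I'll confirm its size in an enlarged crop. The tray is at (245,237).

Run:
```python
from h import *
L=np.load('top0.npz');S=np.load('scene0.npz')
a=cv2.resize(L['p'][150:280,290:420],None,fx=4,fy=4,interpolation=cv2.INTER_CUBIC)
cv2.imwrite('pics/c1.png',np.hstack([a[:, :,::-1]]))
b=cv2.resize(S['p'][175:235,220:290],None,fx=8,fy=8,interpolation=cv2.INTER_CUBIC);cv2.imwrite('pics/c2.png',b[:,:,::-1])
for n,Z in(('top',L),('scene',S)):
    P,u,v=cloud(n,Z['d'])
    hsv=cv2.cvtColor(Z['p'],cv2.COLOR_RGB2HSV)[v,u]
    near=lambda u0,v0,r:(abs(u-u0)<r)&(abs(v-v0)<r)
    jc=(381,195) if n=='top' else (252,203)
    J=near(*jc,30)
    q=P[J]; print(n,'heights',np.percentile(q[:,2],[1,50,90,95,99]))
    top=J&(P[:,2]>0.106); T=P[top]
    print('captop n',len(T),'min',T.min(0),'max',T.max(0))
    tt=J&(P[:,2]>0.112);r=cv2.minAreaRect(P[tt][:,:2].astype(np.float32)*1000);print(r)
    for c in ([(319,218),(371,252)] if n=='top' else [(318,190),(269,164)]):
        m=near(*c,20)&(P[:,2]>0.025);m2=near(*c,20)&(P[:,2]>0.035)
        print('loose',cv2.minAreaRect(P[m][:,:2].astype(np.float32)*1000),P[m][:,2].max())
    tc=(245,237) if n=='top' else (391,188)
    m=near(*tc,34)&(P[:,2]>0.0025)&(P[:,2]<.02);print('tray',cv2.minAreaRect(P[m][:,:2].astype(np.float32)*1000),np.median(P[m][:,2]))
    # holder rim
    m=J&(P[:,2]>0.03)&(P[:,2]<.046);(c,r)=cv2.minEnclosingCircle(P[m][:,:2].astype(np.float32)*1000);print('holder',c,r,m.sum())
```

```text
top heights [-0.0056075   0.00141904  0.09389199  0.11571579  0.11907202]
captop n 317 min [ 0.55333927 -0.22121587  0.10604187] max [ 0.60080516 -0.15639144  0.12317253]
((577.2442016601562, -188.5159912109375), (42.422027587890625, 62.86946105957031), 9.723810195922852)
loose ((531.3206176757812, -19.668025970458984), (62.844390869140625, 87.22303771972656), 54.222938537597656) 0.06098429205251046
loose ((431.6282958984375, -145.0275421142578), (62.76403045654297, 87.79087829589844), 47.32178497314453) 0.06074777415479097
tray ((504.8695983886719, 184.12437438964844), (180.5946807861328, 181.48243713378906), 86.7216567993164) 0.0047705003549252546
holder (576.772216796875, -188.1902618408203) 45.93153381347656 203
scene heights [-0.00494534  0.00304867  0.0997129   0.11519768  0.11770745]
captop n 312 min [ 0.5571443  -0.21869515  0.10600136] max [ 0.60324617 -0.15531713  0.12028634]
((579.9120483398438, -187.27706909179688), (45.47110366821289, 62.2796516418457), 5.891739368438721)
loose ((535.6090698242188, -17.74261474609375), (61.15304946899414, 86.75509643554688), 54.40208053588867) 0.05911206449465421
loose ((475.34893798828125, -158.61749267578125), (61.17210006713867, 175.8931427001953), 68.73001098632812) 0.11677686077315265
tray ((500.2022705078125, 191.80215454101562), (188.43714904785156, 233.66131591796875), 84.23416137695312) 0.004523510792827889
holder (545.9304809570312, -185.54403686523438) 80.7212905883789 267
```

View pics/c1.png

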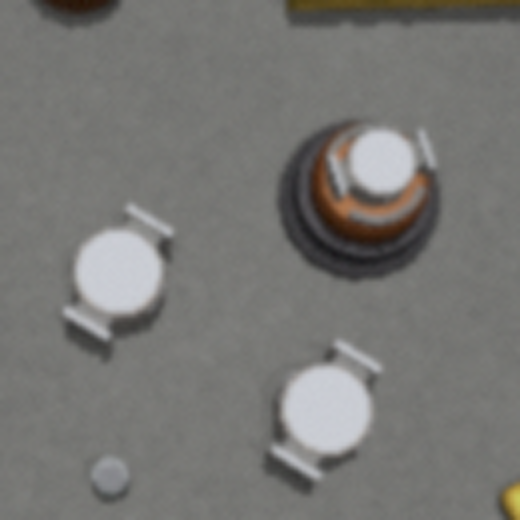

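View pics/c2.png

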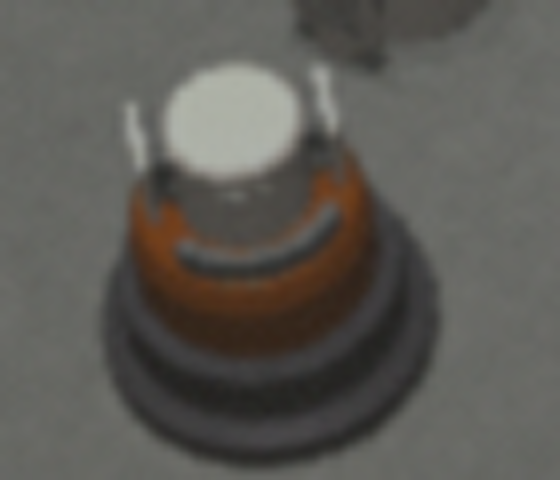

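The jar cap is confirmed as the smallest, at about 62 x 44 mm against 87 x 62 mm for the two loose ones. Next I'll refine its centre, yaw and the tray position.

```bash
cat >> h.py <<'E'
def onplane(n,uv,h):
    a=world(n,uv,np.ones(len(uv)));b=world(n,uv,2*np.ones(len(uv)));k=(h-a[:,2:])/(b[:,2:]-a[:,2:]);return a+k*(b-a)
E
python3 - <<'E'
from h import *
for n,c in(('top',(385,190)),('scene',(249,190))):
    Z=np.load(n+'0.npz');p=Z['p'];g=p.min(2).astype(np.float32)
    s=8;u0,v0=c[0]-16,c[1]-16
    G=cv2.resize(g[v0:v0+32,u0:u0+32],None,fx=s,fy=s,interpolation=cv2.INTER_CUBIC)
    for th in (130,150,165):
        nl,lab,st,ce=cv2.connectedComponentsWithStats((G>th).astype(np.uint8))
        for i in range(1,nl):
            if st[i,4]<150: continue
            cnt,_=cv2.findContours((lab==i).astype(np.uint8),0,1)
            k=cnt[0][:,0].astype(float); uv=(k+.5)/s-.5+[u0,v0]; W=onplane(n,uv,.117)[:,:2]*1000
            m=((ce[i]+.5)/s-.5+[u0,v0]);print(n,th,st[i,4],m.round(2),onplane(n,[m],.117)[0,:2].round(4),'rect',cv2.minAreaRect(W.astype(np.float32)))
    P,u,v=cloud(n,Z['d']); f=(abs(u-320)<150)&(abs(v-230)<60)
    print('bench z',np.median(P[f&(abs(P[:,2])<.01),2]))
    tc=(245,237) if n=='top' else (391,188)
    t=p[tc[1]-34:tc[1]+34,tc[0]-34:tc[0]+34].astype(int); hs=cv2.cvtColor(t.astype(np.uint8),cv2.COLOR_RGB2GRAY)
    m=(cv2.medianBlur(hs,3)>135).astype(np.uint8)
    cnt,_=cv2.findContours(m,0,1);k=max(cnt,key=cv2.contourArea)[:,0]+[tc[0]-34,tc[1]-34]
    print('tray',cv2.minAreaRect((onplane(n,k.astype(float),.006)[:,:2]*1000).astype(np.float32)))
E
```

```text
top 130 18988 [385.28 189.54] [ 0.5782 -0.1895] rect ((578.4634399414062, -189.49282836914062), (67.0216293334961, 44.47455978393555), 89.69898986816406)
top 150 13465 [385.13 189.74] [ 0.5777 -0.189 ] rect ((577.8309326171875, -189.2408447265625), (40.87968444824219, 41.149288177490234), 52.258079528808594)
top 150 900 [396.15 186.41] [ 0.5841 -0.2175] rect ((583.8225708007812, -217.6645050048828), (22.821624755859375, 5.027548313140869), 15.253595352172852)
top 150 892 [374.17 192.64] [ 0.5725 -0.1609] rect ((572.5304565429688, -161.01210021972656), (22.80836296081543, 4.970118522644043), 12.709511756896973)
top 165 12356 [385.13 189.77] [ 0.5777 -0.189 ] rect ((577.7791748046875, -189.1490478515625), (39.483760833740234, 38.98828125), 85.48116302490234)
bench z -0.00023726613473080114
tray ((505.5467529296875, 184.96035766601562), (132.90293884277344, 132.80059814453125), 82.73712921142578)
scene 130 11754 [248.44 189.53] [ 0.5808 -0.1879] rect ((580.4152221679688, -187.7748260498047), (41.41095733642578, 40.73191833496094), 9.906770706176758)
scene 130 723 [260.14 186.43] [ 0.5725 -0.1598] rect ((573.0281982421875, -159.76145935058594), (22.627614974975586, 4.7576117515563965), 11.49613094329834)
scene 130 678 [236.43 191.45] [ 0.5855 -0.2167] rect ((585.5404663085938, -216.74363708496094), (23.330781936645508, 4.720833778381348), 15.958701133728027)
scene 150 10157 [248.43 189.53] [ 0.5808 -0.1879] rect ((580.7012329101562, -187.8987274169922), (37.89994430541992, 38.403587341308594), 87.75164031982422)
scene 165 8169 [248.44 189.53] [ 0.5808 -0.1879] rect ((580.7530517578125, -187.88458251953125), (32.888343811035156, 35.652652740478516), 1.960377812385559)
bench z -0.0005372635726994156
tray ((482.6654968261719, 161.09957885742188), (60.121360778808594, 70.34010314941406), 87.4774169921875)
```

Two views agree on the cap: centre about (0.5785, -0.189), tab axis yaw about 0.21 rad. The tray is at about (0.506, 0.185). I need roughly dx +0.30, dy -0.80 and a z turn of -2.5 rad to reach the cap, so I'll start travelling.

Emit:
move_arm([
  [[0,0,-0.06],[0.11,-0.3,0],-1],
  [[0,0,-0.12],[0.22,-0.6,0],-1],
  [[0,0,-0.18],[0.33,-0.9,0],-1],
], grip_force=20)

```text
time: 0.48
tool_pos: [0.3105, 0.5241, 0.2305]
tcp_rot: [-1.091, -2.946, 0.002]
wrist_force: [0.7, -0.1, -0.9]
width: 0.998
```

Emit:
move_arm([
  [[0,0,-0.06],[0.11,-0.3,0],-1],
  [[0,0,-0.12],[0.22,-0.6,0],-1],
  [[0,0,-0.18],[0.33,-0.9,0],-1],
])

```text
time: 0.85
tool_pos: [0.3436, 0.434, 0.2307]
tcp_rot: [-1.495, -2.763, 0.001]
wrist_force: [-0.2, 1.1, 0.1]
width: 0.999
```

Emit:
move_arm([
  [[0,0,-0.06],[0.11,-0.3,0],-1],
  [[0,0,-0.12],[0.22,-0.6,0],-1],
  [[0,0,-0.18],[0.33,-0.9,0],-1],
])

```text
time: 1.23
tool_pos: [0.3765, 0.344, 0.2308]
tcp_rot: [-1.87, -2.524, 0.001]
wrist_force: [0.5, 0.1, -0.4]
width: 1.004
```

Emit:
move_arm([
  [[0,0,-0.06],[0.11,-0.3,0],-1],
  [[0,0,-0.12],[0.22,-0.6,0],-1],
  [[0,0,-0.18],[0.33,-0.9,0],-1],
])

```text
time: 1.6
tool_pos: [0.4095, 0.2541, 0.2308]
tcp_rot: [-2.207, -2.236, 0.001]
wrist_force: [0.4, 0.6, 0.1]
width: 1.001
```

Emit:
move_arm([
  [[0,0,-0.06],[0.11,-0.3,0],-1],
  [[0,0,-0.12],[0.22,-0.6,0],-1],
  [[0,0,-0.18],[0.33,-0.9,0],-1],
])

```text
time: 1.98
tool_pos: [0.4425, 0.1642, 0.2308]
tcp_rot: [-2.5, -1.902, 0.001]
wrist_force: [-0.5, -0.1, -0.4]
width: 1.001
```

Emit:
move_arm([
  [[0,0,-0.06],[0.11,-0.3,0],-1],
  [[0,0,-0.12],[0.22,-0.6,0],-1],
  [[0,0,-0.18],[0.33,-0.9,0],-1],
])

```text
time: 2.35
tool_pos: [0.4754, 0.0742, 0.2308]
tcp_rot: [-2.743, -1.531, 0.001]
wrist_force: [0.2, -0.1, -0.6]
width: 1.002
```

Emit:
move_arm([
  [[0,0,-0.06],[0.11,-0.3,0],-1],
  [[0,0,-0.12],[0.22,-0.6,0],-1],
  [[0,0,-0.18],[0.33,-0.9,0],-1],
])

```text
time: 2.72
tool_pos: [0.5085, -0.0157, 0.2308]
tcp_rot: [-2.931, -1.129, 0.001]
wrist_force: [-0.1, -0.2, 0.9]
width: 1.001
```

Emit:
move_arm([
  [[0,0,-0.06],[0.11,-0.3,0],-1],
  [[0,0,-0.12],[0.22,-0.6,0],-1],
  [[0,0,-0.18],[0.33,-0.9,0],-1],
  [[0,0,-0.18],[0.33,-0.9,0],-1],
])

```text
time: 3.22
tool_pos: [0.5417, -0.1064, 0.2307]
tcp_rot: [-3.061, -0.706, 0.001]
wrist_force: [-0.6, 0.9, -0.5]
width: 1.0
```

Emit:
move_arm([
  [[0,0,-0.08],[0.18,-0.41,0],-1],
  [[0,0,-0.155],[0.37,-0.826,0],-1],
  [[0,0,-0.155],[0.37,-0.826,-0.3],-1],
  [[0,0,-0.155],[0.37,-0.826,-0.6],-1],
  [[0,0,-0.155],[0.37,-0.826,-0.9],-1],
  [[0,0,-0.155],[0.37,-0.826,-0.9],-1],
  [[0,0,-0.155],[0.37,-0.826,-0.9],-1],
])

```text
time: 4.1
tool_pos: [0.579, -0.1869, 0.1422]
tcp_rot: [3.124, 0.334, 0.001]
wrist_force: [0.7, 0.4, -0.4]
width: 0.997
```

Run:
```python
from h import *
p,d=grab('scene','s1'); a=p[150:230,205:300];cv2.imwrite('pics/s1c.png',cv2.resize(a[:,:,::-1],None,fx=7,fy=7,interpolation=cv2.INTER_CUBIC))
s=status.read_state();print(s['tool_pos'],s['tcp_rot'],s['torque'],s['wrist_force'])
```

```text
[ 0.57958053 -0.18720075  0.14295904] [3.12283797 0.33406835 0.00341395] [-0.02449331 -0.05902035 -0.00536241] [ 0.31565568 -0.94485685  0.92974562]
```

View pics/s1c.png

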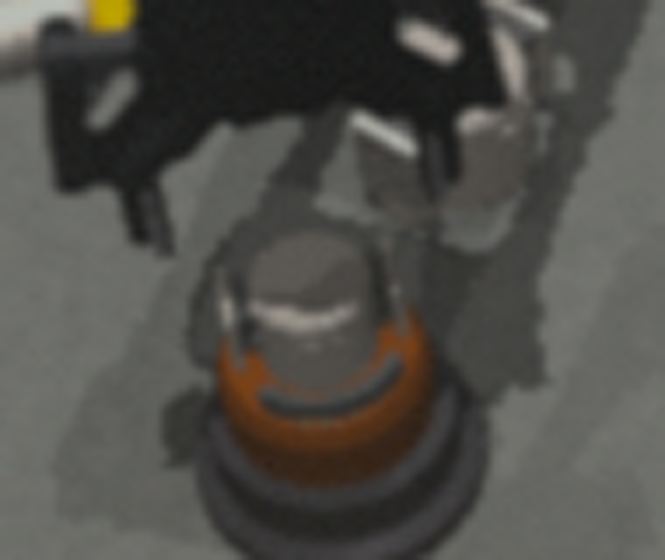

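The crop shows the fingers straddling the cap's tabs with the jaw axis matching them. Fingertips are at crop (150,245) and (440,175). I'll descend.

Emit:
move_arm([
  [[0,0,0],[0,0,-0.2],-1],
  [[0,0,0],[0,0,-0.4],-1],
  [[0,0,0],[0,0,-0.56],-1],
  [[0,0,0],[0,0,-0.56],-1],
  [[0,0,0],[0,0,-0.56],-1],
])

```text
time: 4.78
tool_pos: [0.5787, -0.1874, 0.0852]
tcp_rot: [-3.124, -0.333, 0.0]
wrist_force: [0.1, 0.4, -1.4]
width: 1.001
```

Run:
```python
from h import *
print(onplane('scene',[[247.1,180.]],.156))
for i in range(4):
    s=status.read_state();print(s['time'],s['tool_pos'],s['tcp_rot'],s['wrist_force'],s['torque'],s['width']); read_camera('top')
```

```text
[[ 0.58170165 -0.18649396  0.156     ]]
4.775 [ 0.57868655 -0.18740291  0.0851669 ] [-3.12383414e+00 -3.32838246e-01  1.73218889e-04] [ 0.1275016   0.40402809 -1.43903082] [ 0.00829401 -0.0557141  -0.03010679] 1.0006922234388087
4.825 [ 0.5790888  -0.18757375  0.08573265] [3.12348767e+00 3.32857145e-01 1.26138879e-03] [-0.70589849  0.06633661  0.37445429] [ 0.0157565   0.0229978  -0.00235754] 1.000568735908339
4.875 [ 0.57928446 -0.18761248  0.08604078] [3.12325892e+00 3.32850992e-01 2.02709468e-03] [ 0.79994866 -0.53135294  0.02940931] [ 0.02892921 -0.01943337 -0.02462405] 1.0004592686239644
4.925 [ 0.57929938 -0.18761023  0.08615209] [3.12320342e+00 3.32805780e-01 2.25996451e-03] [-0.13563893  0.39692406 -0.264127  ] [-0.01227933  0.0180927   0.00950884] 1.003769992269391
```

Emit:
move_arm([
  [[0,0,0],[-0.013,-0.011,0],-0.6],
  [[0,0,0],[-0.013,-0.011,0],-0.45],
  [[0,0,0],[-0.013,-0.011,0],-0.35],
  [[0,0,0],[-0.013,-0.011,0],-0.35],
  [[0,0,0],[-0.013,-0.011,0],-0.35],
], grip_force=20)

```text
time: 5.6
tool_pos: [0.5775, -0.1887, 0.086]
tcp_rot: [3.123, 0.333, 0.001]
wrist_force: [-2.3, -1.0, 5.8]
width: 0.678
```

```bash
cat >> h.py <<'E'
def rep(k=4):
    W=[];
    for i in range(k):
        s=status.read_state(); W.append(np.r_[s['tool_pos'],s['wrist_force'],s['torque'],s['width']]); 
        if i<k-1: read_camera('top')
    m=np.mean(W,0); r=s['tcp_rot']; ja=2*np.arctan2(r[1],r[0])-np.pi/2
    a=np.array([np.cos(ja),np.sin(ja)]); n=np.array([-a[1],a[0]])
    print('t %.2f pos %s F %s M %s w %.3f (%.1f mm) jaw %.1f deg Fjaw %.2f Fperp %.2f rot %s'%(s['time'],m[:3].round(4),m[3:6].round(2),m[6:9].round(3),m[9],m[9]*85,np.degrees(ja),a@m[3:5],n@m[3:5],r.round(3)),'q6 %.2f'%s['q'][5])
E
python3 -c "from h import *;rep()"
```

```text
t 5.75 pos [ 0.5775 -0.1887  0.086 ] F [-2.07 -0.44  6.02] M [-0.001  0.342 -0.013] w 0.676 (57.5 mm) jaw -77.8 deg Fjaw -0.00 Fperp -2.12 rot [3.123e+00 3.330e-01 1.000e-03] q6 1.00
```

Emit:
move_arm([
  [[0,0,0],[-0.003,0,0.007],-0.29],
  [[0,0,0],[-0.005,0,0.014],-0.24],
  [[0,0,0],[-0.005,0,0.014],-0.2],
  [[0,0,0],[-0.005,0,0.014],-0.16],
  [[0,0,0],[-0.005,0,0.014],-0.16],
], grip_force=20)

```text
time: 6.38
tool_pos: [0.5772, -0.1886, 0.0873]
tcp_rot: [3.124, 0.333, 0.001]
wrist_force: [-0.7, -0.4, 5.7]
width: 0.596
```

```bash
python3 -c "from h import *;rep()"
```

```text
t 6.53 pos [ 0.5772 -0.1886  0.0873] F [-0.49 -0.    5.68] M [ 0.005  0.067 -0.006] w 0.599 (51.0 mm) jaw -77.8 deg Fjaw -0.10 Fperp -0.48 rot [3.124e+00 3.330e-01 1.000e-03] q6 1.00
```

Emit:
move_arm([
  [[0,0,0],[0,0,0.005],0],
  [[0,0,0.025],[0,0,0.005],0],
  [[0,0,0.05],[0,0,0.005],0],
  [[0,0,0.075],[0,0,0.005],0],
  [[0,0,0.1],[0,0,0.005],0],
  [[0,0,0.125],[0,0,0.005],0],
  [[0,0,0.125],[0,0,0.005],0],
], grip_force=20)

```text
time: 7.4
tool_pos: [0.5769, -0.1885, 0.0873]
tcp_rot: [3.076, 0.637, 0.0]
wrist_force: [0.2, 0.0, 4.0]
width: 0.596
```

```bash
python3 -c "from h import *;rep(3)"
```

```text
t 7.50 pos [ 0.577  -0.1885  0.0873] F [ 0.11 -0.89  3.98] M [-0.04  -0.04   0.032] w 0.596 (50.7 mm) jaw -66.6 deg Fjaw 0.86 Fperp -0.25 rot [3.076e+00 6.360e-01 1.000e-03] q6 0.81
```

Emit:
move_arm([
  [[0,0,0.025],[0,0,0],0],
  [[0,0,0.05],[0,0,0],0],
  [[0,0,0.075],[0,0,0],0],
  [[0,0,0.1],[0,0,0],0],
  [[0,0,0.125],[0,0,0],0],
  [[0,0,0.15],[0,0,0],0],
  [[0,0,0.175],[0,0,0],0],
  [[0,0,0.19],[0,0,0],0],
  [[0,0,0.19],[0,0,0],0],
])

```text
time: 8.62
tool_pos: [0.5769, -0.1885, 0.0873]
tcp_rot: [2.947, 1.087, 0.0]
wrist_force: [0.8, -0.6, 4.2]
width: 0.593
```

```bash
python3 -c "from h import *;rep(4)"
```

```text
t 8.78 pos [ 0.5769 -0.1885  0.0873] F [ 0.24 -0.    4.48] M [-0.002 -0.015  0.027] w 0.596 (50.6 mm) jaw -49.5 deg Fjaw 0.16 Fperp 0.18 rot [2.947 1.087 0.   ] q6 0.51
```

Emit:
move_arm([
  [[0,0,0.02],[0,0,0],0],
  [[0,0,0.04],[0,0,0],0],
  [[0,0,0.06],[0,0,0],0],
  [[0,0,0.06],[0,0,0],0],
])

```text
time: 9.28
tool_pos: [0.5769, -0.1885, 0.0873]
tcp_rot: [2.892, 1.227, 0.0]
wrist_force: [-0.7, -0.4, 4.4]
width: 0.593
```

```bash
python3 -c "from h import *;rep(3)"
```

```text
t 9.38 pos [ 0.5769 -0.1885  0.0873] F [-0.07 -0.1   4.58] M [-0.002 -0.022  0.02 ] w 0.594 (50.5 mm) jaw -44.0 deg Fjaw 0.02 Fperp -0.12 rot [2.892 1.227 0.   ] q6 0.41
```

Emit:
move_arm([
  [[0,0,0.02],[0,0,0],0],
  [[0,0,0.035],[0,0,0],0],
  [[0,0,0.035],[0,0,0],0],
])

```text
time: 9.75
tool_pos: [0.5769, -0.1884, 0.0873]
tcp_rot: [2.857, 1.306, 0.0]
wrist_force: [-0.7, -0.2, 4.9]
width: 0.596
```

```bash
python3 -c "from h import *;rep(3)"
```

```text
t 9.85 pos [ 0.5769 -0.1885  0.0873] F [-0.18 -0.39  4.9 ] M [-0.03  -0.029  0.022] w 0.596 (50.7 mm) jaw -40.9 deg Fjaw 0.12 Fperp -0.41 rot [2.857 1.306 0.   ] q6 0.36
```

Emit:
move_arm([
  [[0,0,0.02],[0,0,0],0],
  [[0,0,0.035],[0,0,0],0],
  [[0,0,0.035],[0,0,0],0],
])

```text
time: 10.22
tool_pos: [0.5769, -0.1885, 0.0873]
tcp_rot: [2.82, 1.384, 0.0]
wrist_force: [0.8, -1.1, 5.2]
width: 0.595
```

```bash
python3 -c "from h import *;rep(3)"
```

```text
t 10.32 pos [ 0.5769 -0.1885  0.0873] F [ 0.78 -0.87  5.15] M [-0.037 -0.006  0.065] w 0.596 (50.7 mm) jaw -37.7 deg Fjaw 1.15 Fperp -0.21 rot [2.82  1.384 0.   ] q6 0.30
```

Emit:
move_arm([
  [[0,0,0.015],[0,0,0],0],
  [[0,0,0.015],[0,0,0],0],
])

```text
time: 10.58
tool_pos: [0.5769, -0.1885, 0.0873]
tcp_rot: [2.803, 1.417, 0.0]
wrist_force: [0.8, -0.3, 5.2]
width: 0.599
```

```bash
python3 -c "from h import *;rep(5)"
```

```text
t 10.78 pos [ 0.5769 -0.1884  0.0873] F [ 0.4  -0.05  4.91] M [-0.029 -0.052  0.033] w 0.597 (50.7 mm) jaw -36.4 deg Fjaw 0.35 Fperp 0.20 rot [2.804 1.417 0.   ] q6 0.28
```

Steady at 0.033 N m, so the 0.065 was noise. I'll keep going.

Emit:
move_arm([
  [[0,0,0.02],[0,0,0],0],
  [[0,0,0.035],[0,0,0],0],
  [[0,0,0.035],[0,0,0],0],
])

```text
time: 11.15
tool_pos: [0.5768, -0.1884, 0.0873]
tcp_rot: [2.763, 1.494, 0.0]
wrist_force: [-0.8, -0.4, 4.7]
width: 0.597
```

```bash
python3 -c "from h import *;rep(5)"
```

```text
t 11.35 pos [ 0.5768 -0.1884  0.0873] F [-0.34  0.05  4.81] M [-0.031 -0.017  0.014] w 0.596 (50.6 mm) jaw -33.2 deg Fjaw -0.31 Fperp -0.14 rot [2.764 1.494 0.   ] q6 0.22
```

Emit:
move_arm([
  [[0,0,0.02],[0,0,0],0],
  [[0,0,0.04],[0,0,0],0],
  [[0,0,0.04],[0,0,0],0],
])

```text
time: 11.72
tool_pos: [0.5769, -0.1885, 0.0873]
tcp_rot: [2.715, 1.58, 0.0]
wrist_force: [0.5, -1.0, 5.0]
width: 0.594
```

```bash
python3 -c "from h import *;rep(5)"
```

```text
t 11.93 pos [ 0.5769 -0.1885  0.0873] F [ 0.14 -0.12  5.08] M [-0.021 -0.055  0.023] w 0.596 (50.6 mm) jaw -29.6 deg Fjaw 0.18 Fperp -0.03 rot [2.715 1.58  0.   ] q6 0.16
```

Emit:
move_arm([
  [[0,0,0.02],[0,0,0],0],
  [[0,0,0.04],[0,0,0],0],
  [[0,0,0.04],[0,0,0],0],
])

```text
time: 12.3
tool_pos: [0.5769, -0.1884, 0.0873]
tcp_rot: [2.664, 1.665, 0.0]
wrist_force: [-0.9, 1.1, 5.6]
width: 0.595
```

```bash
python3 -c "from h import *;rep(5)"
```

```text
t 12.50 pos [ 0.5769 -0.1884  0.0873] F [-0.12  0.37  5.18] M [-0.008 -0.012  0.012] w 0.598 (50.8 mm) jaw -26.0 deg Fjaw -0.27 Fperp 0.28 rot [2.664 1.664 0.   ] q6 0.10
```

Emit:
move_arm([
  [[0,0,0.02],[0,0,0],0],
  [[0,0,0.04],[0,0,0],0],
  [[0,0,0.04],[0,0,0],0],
])

```text
time: 12.88
tool_pos: [0.5769, -0.1884, 0.0873]
tcp_rot: [2.61, 1.748, 0.0]
wrist_force: [0.2, -0.7, 4.5]
width: 0.598
```

```bash
python3 -c "from h import *;rep(5)"
```

```text
t 13.07 pos [ 0.5769 -0.1884  0.0873] F [ 0.31 -0.47  4.99] M [-0.042 -0.037  0.042] w 0.596 (50.7 mm) jaw -22.4 deg Fjaw 0.47 Fperp -0.31 rot [2.611 1.747 0.   ] q6 0.03
```

Emit:
move_arm([
  [[0,0,0.02],[0,0,0],0],
  [[0,0,0.035],[0,0,0],0],
  [[0,0,0.035],[0,0,0],0],
])

```text
time: 13.45
tool_pos: [0.5769, -0.1885, 0.0873]
tcp_rot: [2.562, 1.818, 0.0]
wrist_force: [0.3, 0.2, 4.8]
width: 0.599
```

```bash
python3 -c "from h import *;rep(5)"
```

```text
t 13.65 pos [ 0.5769 -0.1885  0.0873] F [ 0.27 -0.19  5.34] M [-0.036 -0.025  0.039] w 0.600 (51.0 mm) jaw -19.3 deg Fjaw 0.31 Fperp -0.09 rot [2.562 1.818 0.   ] q6 -0.02
```

Emit:
move_arm([
  [[0,0,0.02],[0,0,0],0],
  [[0,0,0.035],[0,0,0],0],
  [[0,0,0.035],[0,0,0],0],
])

```text
time: 14.02
tool_pos: [0.5769, -0.1885, 0.0873]
tcp_rot: [2.511, 1.887, 0.0]
wrist_force: [0.6, 0.2, 6.0]
width: 0.595
```

```bash
python3 -c "from h import *;rep(5)"
```

```text
t 14.22 pos [ 0.5769 -0.1885  0.0873] F [ 0.15 -0.14  5.26] M [-0.032 -0.06  -0.017] w 0.596 (50.7 mm) jaw -16.2 deg Fjaw 0.18 Fperp -0.10 rot [2.512 1.887 0.   ] q6 -0.07
```

Emit:
move_arm([
  [[0,0,0.02],[0,0,0],0],
  [[0,0,0.04],[0,0,0],0],
  [[0,0,0.04],[0,0,0],0],
])

```text
time: 14.6
tool_pos: [0.5775, -0.1884, 0.0873]
tcp_rot: [2.45, 1.964, 0.002]
wrist_force: [4.0, 0.3, 3.2]
width: 0.598
```

```bash
python3 -c "from h import *;rep(5)"
```

```text
t 14.80 pos [ 0.5775 -0.1884  0.0873] F [4.38 0.34 2.98] M [ 0.06  -0.746 -0.038] w 0.598 (50.8 mm) jaw -12.6 deg Fjaw 4.20 Fperp 1.29 rot [2.451e+00 1.964e+00 2.000e-03] q6 -0.14
```

The moment and the side force both changed. I'll take one small confirming step.

Emit:
move_arm([
  [[0,0,0.01],[0,0,0],0],
  [[0,0,0.01],[0,0,0],0],
])

```text
time: 15.05
tool_pos: [0.5775, -0.1884, 0.0873]
tcp_rot: [2.435, 1.983, 0.002]
wrist_force: [6.1, 0.3, 1.9]
width: 0.595
```

```bash
python3 -c "from h import *;rep(6)"
```

```text
t 15.30 pos [ 0.5775 -0.1884  0.0873] F [5.43 0.55 1.7 ] M [ 0.079 -0.886 -0.112] w 0.598 (50.8 mm) jaw -11.7 deg Fjaw 5.21 Fperp 1.64 rot [2.435e+00 1.983e+00 2.000e-03] q6 -0.15
```

The moment has gone to about -0.11 N m from a baseline near 0.03, so the stop is reached at about 1.15 rad. I'll ease back a hair and begin lifting.

Emit:
move_arm([
  [[0,0,-0.01],[0,0,0],0],
  [[0,0,-0.01],[0,0,0.01],0],
  [[0,0,-0.01],[0,0,0.02],0],
  [[0,0,-0.01],[0,0,0.03],0],
  [[0,0,-0.01],[0,0,0.03],0],
])

```text
time: 15.92
tool_pos: [0.5767, -0.1882, 0.0883]
tcp_rot: [-2.451, -1.965, -0.0]
wrist_force: [7.5, -1.5, -5.9]
width: 0.596
```

```bash
python3 -c "from h import *;rep(4)"
```

```text
t 16.07 pos [ 0.5767 -0.1882  0.0883] F [ 7.76 -0.5  -5.97] M [-0.073 -1.315  0.006] w 0.595 (50.5 mm) jaw -372.6 deg Fjaw 7.69 Fperp 1.20 rot [-2.451 -1.965 -0.   ] q6 -0.14
```

Emit:
move_arm([
  [[0,0,0],[0.005,0,-0.01],0],
  [[0,0,0],[0.01,0,-0.01],0],
  [[0,0,0],[0.015,0,-0.01],0],
  [[0,0,0],[0.015,0,-0.01],0],
])

```text
time: 16.58
tool_pos: [0.5769, -0.1882, 0.0882]
tcp_rot: [-2.45, -1.963, 0.003]
wrist_force: [-0.0, 0.1, -2.1]
width: 0.59
```

Run:
```python
from h import *
rep(4)
p,d=grab('scene','s2'); a=p[140:230,200:300];cv2.imwrite('pics/s2c.png',cv2.resize(a[:,:,::-1],None,fx=7,fy=6,interpolation=cv2.INTER_CUBIC))
```

```text
t 16.73 pos [ 0.5769 -0.1882  0.0882] F [-0.08 -0.37 -2.46] M [-0.064 -0.04  -0.029] w 0.594 (50.5 mm) jaw -372.6 deg Fjaw 0.00 Fperp -0.38 rot [-2.45  -1.963  0.003] q6 -0.14
```

View pics/s2c.png

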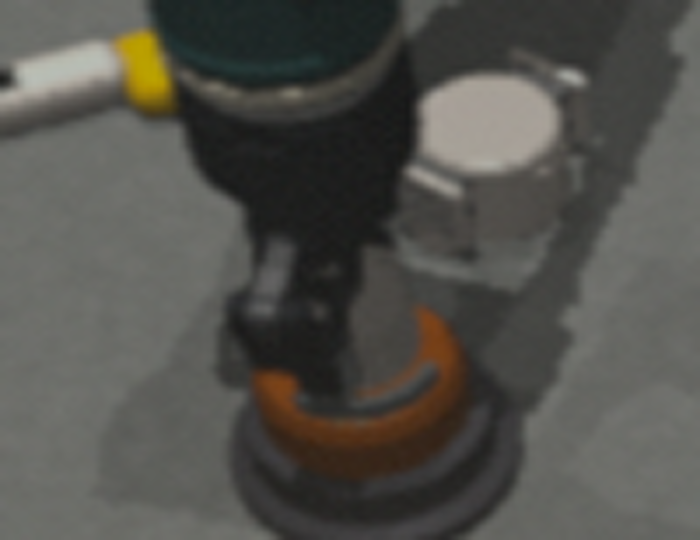

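The crop shows the front finger gripping the cap, nothing else touching, and the cap still on the neck. Side force is now zero. I'll turn back to the stop and feel again.

Emit:
move_arm([
  [[0,0,0.015],[0,0,-0.005],0],
  [[0,0,0.015],[0,0,-0.005],0],
  [[0,0,0.015],[0,0,-0.005],0],
])

```text
time: 17.15
tool_pos: [0.5775, -0.188, 0.0883]
tcp_rot: [-2.427, -1.992, 0.001]
wrist_force: [-2.6, 1.5, -2.3]
width: 0.597
```

```bash
python3 -c "from h import *;rep(6)"
```

```text
t 17.40 pos [ 0.5776 -0.188   0.0883] F [-2.95  2.44 -1.92] M [ 0.364  0.486 -0.032] w 0.594 (50.5 mm) jaw -371.2 deg Fjaw -3.37 Fperp 1.81 rot [-2.427e+00 -1.992e+00  1.000e-03] q6 -0.16
```

Emit:
move_arm([
  [[0,0,0.01],[-0.003,0.003,0],0],
  [[0,0,0.02],[-0.003,0.003,0],0],
  [[0,0,0.02],[-0.003,0.003,0],0],
])

```text
time: 17.77
tool_pos: [0.5776, -0.188, 0.0884]
tcp_rot: [-2.396, -2.031, 0.001]
wrist_force: [-3.5, 2.0, -2.6]
width: 0.597
```

```bash
python3 -c "from h import *;rep(6)"
```

```text
t 18.02 pos [ 0.5776 -0.188   0.0884] F [-4.13  2.35 -3.35] M [ 0.383  0.665 -0.196] w 0.594 (50.5 mm) jaw -369.4 deg Fjaw -4.46 Fperp 1.64 rot [-2.396e+00 -2.031e+00  1.000e-03] q6 -0.19
```

Emit:
move_arm([
  [[0,0,-0.015],[-0.007,0.004,0],0],
  [[0,0,-0.02],[-0.007,0.004,0.01],0],
  [[0,0,-0.02],[-0.007,0.004,0.02],0],
  [[0,0,-0.02],[-0.007,0.004,0.03],0],
  [[0,0,-0.02],[-0.007,0.004,0.03],0],
])

```text
time: 18.65
tool_pos: [0.5791, -0.1885, 0.0932]
tcp_rot: [2.425, 1.991, 0.003]
wrist_force: [-0.3, 0.1, 0.2]
width: 0.597
```

```bash
python3 -c "from h import *;rep(4)"
```

```text
t 18.80 pos [ 0.579  -0.1884  0.0931] F [ 0.06 -0.31  1.19] M [-0.089 -0.105 -0.013] w 0.596 (50.7 mm) jaw -11.2 deg Fjaw 0.12 Fperp -0.29 rot [2.425 1.991 0.003] q6 -0.16
```

It came free, with Fz near zero and the width unchanged. I'll lift straight up.

Emit:
move_arm([
  [[0,0,0],[0,0,0.03],0],
  [[0,0,0],[0,0,0.06],0],
  [[0,0,0],[0,0,0.09],0],
  [[0,0,0],[0,0,0.12],0],
  [[0,0,0],[0,0,0.12],0],
])

```text
time: 19.42
tool_pos: [0.5774, -0.1877, 0.1041]
tcp_rot: [2.428, 1.993, 0.0]
wrist_force: [-0.1, -0.6, 0.1]
width: 0.594
```

```bash
python3 -c "from h import *;rep(4)"
```

```text
t 19.57 pos [ 0.5775 -0.1878  0.104 ] F [ 0.24 -0.48 -0.47] M [-0.181 -0.138  0.017] w 0.594 (50.5 mm) jaw -11.2 deg Fjaw 0.33 Fperp -0.43 rot [2.428 1.993 0.   ] q6 -0.16
```

Emit:
move_arm([
  [[0,0,0],[0,0,0.07],0],
  [[0,0,0],[0,0,0.14],0],
  [[0,0,0],[0,0,0.25],0],
  [[0,0,0],[0,0,0.4],0],
  [[0,0,0],[0,0,0.6],0],
  [[0,0,0],[0,0,0.8],0],
  [[0,0,0],[0,0,0.8],0],
])

```text
time: 20.45
tool_pos: [0.5792, -0.1884, 0.1872]
tcp_rot: [2.424, 1.99, 0.005]
wrist_force: [-0.2, 0.0, 0.1]
width: 0.595
```

Run:
```python
from h import *
rep(4)
p,d=grab('scene','s3'); a=p[120:230,200:310];cv2.imwrite('pics/s3c.png',cv2.resize(a[:,:,::-1],None,fx=5,fy=5,interpolation=cv2.INTER_CUBIC))
```

```text
t 20.60 pos [ 0.5779 -0.188   0.185 ] F [ 0.   -0.17 -0.87] M [ 0.006  0.013 -0.02 ] w 0.594 (50.5 mm) jaw -371.2 deg Fjaw 0.03 Fperp -0.17 rot [-2.428e+00 -1.993e+00  1.000e-03] q6 -0.16
```

View pics/s3c.png

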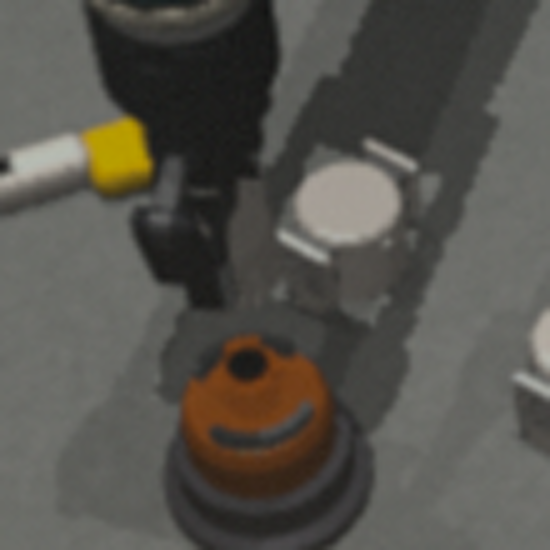

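The jar's mouth is open and the cap is in the gripper, with Fz about -0.9 N matching its weight. I'll carry it to the tray.

Emit:
move_arm([
  [[0,0,0],[-0.03,0.17,0],0],
  [[0,0,0],[-0.09,0.45,0],0],
  [[0,0,0],[-0.14,0.7,0],0],
  [[0,0,0],[-0.18,0.93,0],0],
])

```text
time: 21.15
tool_pos: [0.5582, -0.0927, 0.1828]
tcp_rot: [-2.426, -1.993, 0.001]
wrist_force: [-0.2, -0.1, -0.8]
width: 0.596
```

Emit:
move_arm([
  [[0,0,0],[-0.06,0.31,0],0],
  [[0,0,0],[-0.12,0.62,0],0],
  [[0,0,0],[-0.18,0.93,0],0],
])

```text
time: 21.52
tool_pos: [0.54, 0.0002, 0.1829]
tcp_rot: [-2.427, -1.993, 0.001]
wrist_force: [0.3, 0.6, -0.9]
width: 0.593
```

Emit:
move_arm([
  [[0,0,0],[-0.06,0.31,0],0],
  [[0,0,0],[-0.12,0.62,0],0],
  [[0,0,0],[-0.18,0.93,0],0],
])

```text
time: 21.9
tool_pos: [0.5218, 0.0931, 0.1829]
tcp_rot: [-2.427, -1.993, 0.002]
wrist_force: [-0.4, 0.2, -0.2]
width: 0.597
```

Emit:
move_arm([
  [[0,0,0],[-0.06,0.31,0],0],
  [[0,0,0],[-0.12,0.62,0],0],
  [[0,0,0],[-0.16,0.8,0],0],
  [[0,0,0],[-0.18,0.93,0],0],
  [[0,0,0],[-0.18,0.93,0],0],
])

```text
time: 22.52
tool_pos: [0.5051, 0.1848, 0.1835]
tcp_rot: [2.427, 1.995, -0.001]
wrist_force: [0.4, -0.2, -1.0]
width: 0.586
```

Run:
```python
from h import *
rep(4)
p,d=grab('scene','s4'); a=p[90:230,320:470];cv2.imwrite('pics/s4c.png',cv2.resize(a[:,:,::-1],None,fx=4,fy=4,interpolation=cv2.INTER_CUBIC))
```

```text
t 22.68 pos [0.5053 0.1841 0.1836] F [ 0.05 -0.2  -0.96] M [0.018 0.006 0.002] w 0.593 (50.4 mm) jaw -11.3 deg Fjaw 0.09 Fperp -0.18 rot [ 2.429  1.992 -0.   ] q6 0.50
```

View pics/s4c.png

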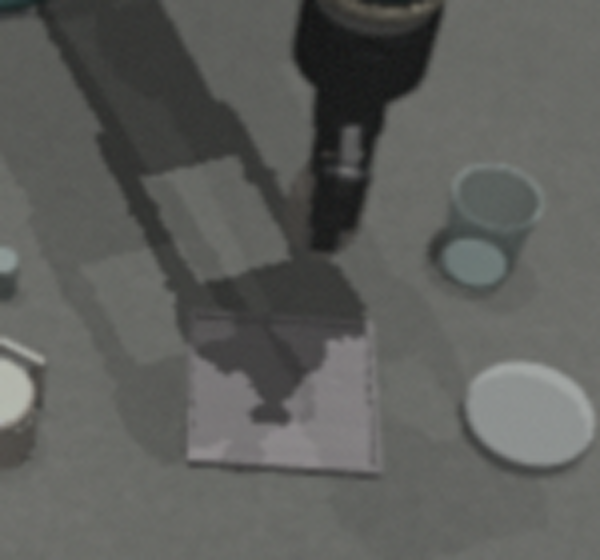

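Run:
```python
from h import *
c=np.array([(190,315),(376,320),(381,470),(188,465)],float)/4+[319.6,89.6]
W=onplane('scene',c,.007);print(W.round(4),W.mean(0).round(4))
```

```text
[[0.4374 0.1291 0.007 ]
 [0.4468 0.2614 0.007 ]
 [0.575  0.2422 0.007 ]
 [0.5658 0.1132 0.007 ]] [0.5063 0.1865 0.007 ]
```

Emit:
move_arm([
  [[0,0,0],[0,0,-0.2],0],
  [[0,0,0],[0,0,-0.45],0],
  [[0,0,0],[0,0,-0.7],0],
  [[0,0,0],[0,0,-0.95],0],
  [[0,0,0],[0,0,-1],0],
  [[0,0,0],[0,0,-1],0],
])

```text
time: 23.48
tool_pos: [0.5055, 0.1838, 0.0839]
tcp_rot: [-2.429, -1.992, 0.0]
wrist_force: [0.3, 0.7, -1.2]
width: 0.589
```

The scene camera also puts the tray at about (0.506, 0.186). I'll lower to just above contact.

Emit:
move_arm([
  [[0,0,0],[0,0.01,-0.2],0],
  [[0,0,0],[0,0.01,-0.4],0],
  [[0,0,0],[0,0.01,-0.55],0],
  [[0,0,0],[0,0.01,-0.62],0],
  [[0,0,0],[0,0.01,-0.66],0],
  [[0,0,0],[0,0.01,-0.66],0],
  [[0,0,0],[0,0.01,-0.66],0],
])

```text
time: 24.35
tool_pos: [0.5058, 0.1854, 0.0182]
tcp_rot: [2.428, 1.993, 0.001]
wrist_force: [-0.6, 0.4, -1.4]
width: 0.593
```

```bash
python3 -c "from h import *;rep(4)"
```

```text
t 24.50 pos [0.5057 0.1854 0.0182] F [ 0.35  0.16 -0.76] M [-0.001  0.028  0.021] w 0.593 (50.4 mm) jaw -11.2 deg Fjaw 0.31 Fperp 0.22 rot [2.428e+00 1.993e+00 1.000e-03] q6 0.50
```

Emit:
move_arm([
  [[0,0,0],[0,0,-0.01],0],
  [[0,0,0],[0,0,-0.02],0],
  [[0,0,0],[0,0,-0.02],0],
])

```text
time: 24.88
tool_pos: [0.5051, 0.1852, 0.0155]
tcp_rot: [-2.428, -1.993, 0.001]
wrist_force: [-0.3, 0.5, -1.3]
width: 0.592
```

```bash
python3 -c "from h import *;rep(4)"
```

```text
t 25.02 pos [0.5052 0.1852 0.0156] F [-0.01 -0.04 -0.96] M [ 0.034 -0.001  0.005] w 0.594 (50.5 mm) jaw -371.2 deg Fjaw 0.00 Fperp -0.04 rot [-2.428 -1.993  0.   ] q6 0.50
```

Emit:
move_arm([
  [[0,0,0],[0,0,-0.01],0],
  [[0,0,0],[0,0,-0.015],0],
  [[0,0,0],[0,0,-0.015],0],
])

```text
time: 25.4
tool_pos: [0.5053, 0.1853, 0.0144]
tcp_rot: [2.428, 1.993, 0.0]
wrist_force: [-2.0, -1.2, 2.4]
width: 0.594
```

```bash
python3 -c "from h import *;rep(4)"
```

```text
t 25.55 pos [0.5053 0.1853 0.0144] F [-1.03 -0.84  2.83] M [-0.055  0.217  0.027] w 0.594 (50.5 mm) jaw -371.2 deg Fjaw -0.85 Fperp -1.02 rot [-2.428 -1.993 -0.   ] q6 0.50
```

Contact with the tray floor, Fz +2.8 N. I'll open gradually, following the pads' swing with a little downward motion.

Emit:
move_arm([
  [[0,0,0],[0,0,0],-0.22],
  [[0,0,0],[0,0,-0.005],-0.28],
  [[0,0,0],[0,0,-0.01],-0.34],
  [[0,0,0],[0,0,-0.015],-0.4],
  [[0,0,0],[0,0,-0.02],-0.46],
  [[0,0,0],[0,0,-0.02],-0.52],
  [[0,0,0],[0,0,-0.02],-0.6],
  [[0,0,0],[0,0,-0.02],-0.7],
  [[0,0,0],[0,0,-0.02],-0.7],
])

```text
time: 26.68
tool_pos: [0.5053, 0.1853, 0.0122]
tcp_rot: [2.428, 1.993, 0.0]
wrist_force: [-0.2, 0.2, -0.7]
width: 0.851
```

```bash
python3 -c "from h import *;rep(4)"
```

```text
t 26.82 pos [0.5053 0.1853 0.0122] F [0.17 0.14 0.07] M [-0.015 -0.011  0.022] w 0.852 (72.5 mm) jaw -371.2 deg Fjaw 0.14 Fperp 0.17 rot [-2.428 -1.993  0.   ] q6 0.50
```

Released, with zero force. I'll back straight up, then move aside.

Emit:
move_arm([
  [[0,0,0],[0,0,0.1],-0.75],
  [[0,0,0],[0,0,0.25],-0.75],
  [[0,0,0],[0,0,0.5],-0.75],
  [[0,0,0],[0,0,0.75],-0.75],
  [[0,0,0],[0,0,1],-0.75],
])

```text
time: 27.45
tool_pos: [0.5057, 0.1854, 0.1144]
tcp_rot: [2.428, 1.993, 0.003]
wrist_force: [-0.4, -0.1, 0.3]
width: 0.877
```

Emit:
move_arm([
  [[0,0,0],[0,0,0.3],-0.75],
  [[0,0,0],[0,0,0.6],-0.75],
  [[0,0,0],[0,0,0.9],-0.75],
])

```text
time: 27.82
tool_pos: [0.5054, 0.1853, 0.2047]
tcp_rot: [2.428, 1.993, 0.003]
wrist_force: [0.7, -0.1, -0.9]
width: 0.875
```

Emit:
move_arm([
  [[0,0,0],[-0.3,0.3,0],-0.75],
  [[0,0,0],[-0.6,0.6,0],-0.75],
  [[0,0,0],[-0.6,0.9,0],-0.75],
  [[0,0,0],[-0.6,0.9,0],-0.75],
])

```text
time: 28.32
tool_pos: [0.4452, 0.2769, 0.2037]
tcp_rot: [2.425, 1.997, 0.004]
wrist_force: [-0.8, -0.1, 0.2]
width: 0.873
```

Run:
```python
from h import *
rep(4)
p,d=grab('scene','s5'); a=p[120:320,180:480];cv2.imwrite('pics/s5c.png',cv2.resize(a[:,:,::-1],None,fx=2.6,fy=2.6,interpolation=cv2.INTER_CUBIC))
P,u,v=cloud('scene',d); m=(np.hypot(P[:,0]-.5055,P[:,1]-.1855)<.055)&(P[:,2]>.03)&(P[:,2]<.1)
print(m.sum(),P[m].max(0),np.percentile(P[m][:,2],[5,50,95]),cv2.minAreaRect((P[m][:,:2]*1000).astype(np.float32)))
```

```text
t 28.48 pos [0.4453 0.2757 0.2032] F [-0.16 -0.4  -0.02] M [-0.01  -0.003  0.014] w 0.874 (74.3 mm) jaw -11.2 deg Fjaw -0.08 Fperp -0.43 rot [2.428 1.993 0.   ] q6 0.70
272 [0.54000976 0.20771601 0.04817278] [0.03269562 0.04225129 0.04603222] ((506.9954833984375, 185.56141662597656), (43.39796447753906, 65.9564437866211), 85.35240173339844)
```

View pics/s5c.png

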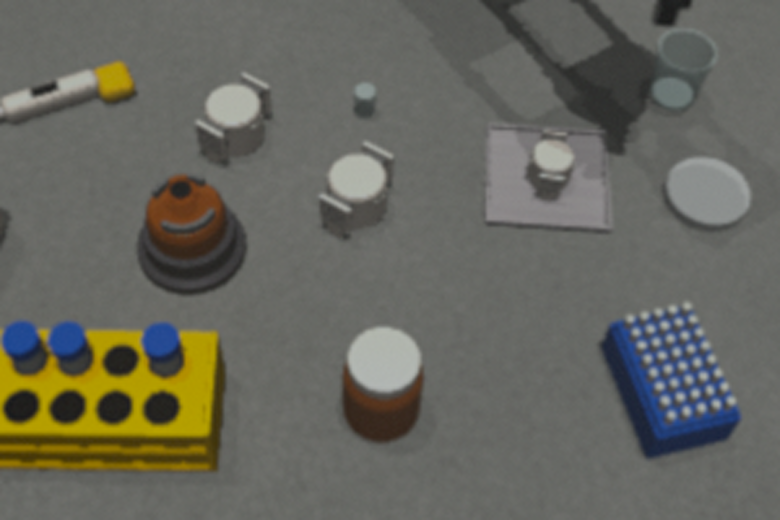

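The cap stands upright in the middle of the tray at crop (552,160), tabs sprung out and top at about 44 mm. The jar is open and the other items look unmoved. I'll hand the job in.

```bash
python3 -c "from h import *;print(order.finish_job())"
```

```text
the job is handed in; nothing more can be done
None
```

The amber jar is open and its cap stands right way up in the middle of the steel tray. I've handed the job in; no verdict is reported.

**How it went**
- **Grip:** I pinched both tabs fully in with a 20 N grip setting. The opening read about 51 mm.
- **Turn:** I turned the cap anticlockwise about 1.15 rad. The turning moment went from around +0.03 to -0.11 N m, which I took as the stop.
- **First lift:** It resisted, with -6 N vertical and about 8 N sideways. I eased off and re-centred about 1.5 mm.
- **Second try:** Turning back to the stop, I felt -0.20 N m. I backed off slightly and the cap lifted free. The highest force I read on the neck was about 10 N.
- **Set down:** I lowered it until contact at about 3 N, then opened the fingers gradually and backed away.

**Last checks**
- **Cap:** It measured about (0.507, 0.186), within 1–2 mm of the tray centre, with its top about 43–46 mm above the bench. Its tabs had sprung back out.
- **Bystanders:** By eye, the others in that last view look unmoved. The view cut off the far part of the pipette, and I didn't measure any of them.
- **Arm and time:** The arm touched nothing and the job took about 28.5 s. No check failed at the end.
- **Calibration:** The two cameras disagreed by 2–3 mm in x. I settled that by feel.

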